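# Seal fresh soil-cement specimens in the vacuum curing box

### The arm

A 6-joint arm with a two-finger parallel gripper is mounted at the origin on a cart in front of the work surface, level with it; the furniture and walls round the work are solid. World frame = base frame: x ahead of the robot, y to its left, z up, the work surface at z = 0. Lengths are in m, angles in rad, forces in N, time in s.
With the tool pointing down it reaches from about 0.25 to 0.775 m from the base axis. Payload 4 kg.
Tool frame: the origin (TCP) lies at the very end of the fingers, on their centre line; the grasp point (between the pads) lies 19 mm behind it (robot.hold_point_z is the distance from the TCP to the grasp point, in m); z points along the fingers, y is the line along which they close (so a half turn about z gives the same grasp; the last joint's range is limited). The gripper opens to 94 mm and grips with 3 to 60 N. Pads are 16 mm wide; open, the fingers measure 119 mm over their backs; the gripper's body (75 mm by 177 mm) begins 78 mm behind the grasp point.
Start: joints at [-1.415, 0.087, 1.371, -0, 1.684, -0.103], TCP at [0.141, -0.532, 0.206] pointing down, gripper open.
Joint ranges: [-3.1, 3.1], [-0.76, 2.03], [0.27, 2.55], [-1.08, 4.22], [0.17, 2.65], [-2.57, 2.57]. Speed limits (rad/s): [2.79, 2.79, 3.14, 3.14, 3.14, 3.14].

### API

Orientations are given as [roll, pitch, yaw] about the fixed x, y, z axes, in that order (R = Rz(yaw) Ry(pitch) Rx(roll)).
In Python, from bench import robot gives the robot as it stands.
- The arm moves only by the tool carry_out, never from a script. Its argument "steps" is a list of rows, each a list of 3 entries, a list of its own where there are three numbers: the shift along the tool's x, y, z in m, then the turn about the tool's z in units of 10 degrees (1.0 is 10 degrees), then the closure, from -1 (fully open) to 1 (shut). In form: [[[tx, ty, tz], roll, jaw], ...]. A call has 1 to 10 rows; each row is the pose to reach, as a shift and turn from the pose commanded when the call began, along the tool's axes at that moment; what a row does not reach only later rows make up. A row lasts 1/8 s, in which the tool goes at most 62.5 mm and 10.7 degrees, less where a joint would pass 70% of its speed; a pose out of reach is approached as far as the arm can. A call with a gripper value outside its range is refused whole. The fingers move at their own pace and stop on an object; the grip force is fixed at half the most. Time passes only in rows, so rows that repeat a pose let the fingers close. It gives the time, the measured TCP pose, the force, the opening and the grip force at its end, in the units of the state.
- robot.get_obs(): the state, without advancing time (a new reading comes with each control period).
- robot.snapshot(name): name is "scene" or "top" or "wrist"; returns a dict with "image" (384x512x3 uint8, red, green, blue), "z_map" (384x512 float32, m along the optical axis (not along the pixel's ray), 0 where there is no reading), "mtx" (3x3 intrinsics, pixels), "R" (3x3) and "t" (3): a world point X has camera coordinates R X + t. Camera axes: x right, y down, z forward; pixel columns grow to the right and rows downward; lengths in m; the calibration is good to about 2 mm. A picture is of the moment at which its call begins.
- robot.close_job(): hands the job in; it is judged then, once.
The state is a dict: "time": time; "joint_positions": joint angles; "qvel": joint speeds; "joint_torque": joint torques, N m; "tool_pos": TCP position; "ee_rot": TCP orientation; "wrist_force": force on the tool from outside, world axes, zero at the start; "wrist_torque": the same for the moment, N m; "width": finger opening in m; "finger_force": force on a finger pad.
Only numpy, scipy, OpenCV 4.12 (cv2) and the standard library are available. Lean on these libraries where they do the work, as an engineer would, in place of code of your own. Each camera call takes 0.05 s, during which the arm holds its last target. There are 200 camera calls.

### The job

Put every fresh soil-cement specimen from the paper into the curing box to cure, standing on its end; they are still green and crumble easily, so grip them with no more than about 25 N and set them down softly. Then shut the lid, pump the box down with three full strokes of the plunger on the lid, each pressed to its stop without forcing it and let right up again, and set the lid's dials to batch 7-3 (left dial 7, right dial 3, seen from the pull tab side). Do not push the other things on the bench about.

Things in the scene. Friction and masses are not known exactly. Their poses are not given: they have to be found in the camera images.
- specimen_1: Soil-cement specimen, one of four like it (two to four are there; None if absent): a plain grey-brown cylinder, 50 mm diameter, 50 mm tall, about 190 g, standing on its end on a sheet of paper. Origin: centre of its underside; z along its axis. Crumbles when the two finger forces on it sum to more than 70 N (a grip of 20 to 30 N is right), or when it meets the box with more than 45 N.
- specimen_2: Soil-cement specimen, one of four like it (two to four are there; None if absent): a plain grey-brown cylinder, 50 mm diameter, 50 mm tall, about 190 g, standing on its end on a sheet of paper. Origin: centre of its underside; z along its axis. Crumbles when the two finger forces on it sum to more than 70 N (a grip of 20 to 30 N is right), or when it meets the box with more than 45 N.
- specimen_3: Soil-cement specimen, one of four like it (two to four are there; None if absent): a plain grey-brown cylinder, 50 mm diameter, 50 mm tall, about 190 g, standing on its end on a sheet of paper. Origin: centre of its underside; z along its axis. Crumbles when the two finger forces on it sum to more than 70 N (a grip of 20 to 30 N is right), or when it meets the box with more than 45 N.
- specimen_4: Soil-cement specimen, one of four like it (two to four are there; None if absent): a plain grey-brown cylinder, 50 mm diameter, 50 mm tall, about 190 g, standing on its end on a sheet of paper. Origin: centre of its underside; z along its axis. Crumbles when the two finger forces on it sum to more than 70 N (a grip of 20 to 30 N is right), or when it meets the box with more than 45 N.
- curing_box: Fixed open metal pan of the vacuum curing box, outside 150 mm (its x) by 260 mm (its y), 74 mm high. Origin: centre of its underside on the bench; -x is its front (towards the robot), +y its left. The lid is hinged along its rear (+x) rim.
- box_floor (a point): Centre of the pan's inner floor, 9 mm above the bench, axes as the pan's. Inside 140 mm (x) by 250 mm (y), walls 5 mm thick rising 65 mm above this floor. Four specimens fit in one row along y, 60 mm apart; fingers open to 114 mm fit across x.
- curing_lid (a joint): Lid hinge, rad: 0 shut, about 1.5 to 1.7 when it stands open at the start (stop 1.85). Stiff friction hinge (about 0.75 N m, some 5 N at the tab): the lid stays at any angle and must be pushed all the way down.
- lid_hinge (a point): Middle of the lid's hinge line, on the rear rim 75.5 mm above the bench; hinge along the box's y. In the lid's own frame (this point's axes) the lid is a 164 x 274 x 14 mm grey plate from x = -1 to -165 mm, z = 0 to 14 mm; its outer face (z = 14 mm) carries the pump and the dials.
- lid_tab (a point): Middle of the pull tab at the lid's front edge, on its outer (top) face: 80 mm long (y), 22 mm deep; 173 mm from the hinge line, 10 mm above the lid's underside. Push here to close the lid. When open it is the highest point of the lid, about 0.24 m above the bench.
- pump_top (a point): Centre of the top of the pump's mushroom head (40 mm diameter, black, at the middle of the lid); 56 mm above the lid's top face when up. Axes are those of the lid; pressing goes along -z.
- pump (a joint): Pump plunger, m: 0 up, 0.022 down on its stop. Spring: 4 N to start, 12 N at the stop; it returns by itself. A stroke counts when it passes 0.0195 and then comes back under 0.004. More than 60 N on it is forcing.
- dial_left_grip (a point): Left dial (box's +y side, 82 mm from the pump): middle of its black bar grip, on the turning axis, 38 mm above the lid's underside. The bar is 40 mm long (this point's x), 13 mm thick (y) and stands from 14 mm below to 12 mm above this point. A white line on it points along this point's -x. On the plate round it are ten ticks; the long one, on the tab side, is 0.
- dial_left (a joint): Left dial, rad, clockwise from above positive: 0 with the white line on the long tick (towards the tab); each further tick clockwise is one number, 36 degrees = 0.6283 rad; number 7 is 4.398. Stops just below 0 and above 9; friction 0.05 N m, stays where left.
- dial_right_grip (a point): Right dial (box's -y side, 82 mm from the pump), built like the left one.
- dial_right (a joint): Right dial, rad, as the left one; number 3 is 1.885.
- mould: Steel tube mould, 68 mm outside diameter, 90 mm tall, standing behind the paper, left of a fixed mixer with a steel cup (front at x = 0.70); leave it. Origin: centre of its underside.
- sample_jar_1: Screw-cap sample jar, 54 mm diameter, 70 mm tall, behind and between paper and box; leave it. Origin: centre of its underside.
- spatula: Spatula with wooden handle, 202 mm long, lying left of the paper; leave it. Origin: its middle. Left of it stands a drawer cabinet (x from 0.39, y from 0.12, 0.19 m high) with a tall record box on its left half: come round in front of them at the start.
- loupe: Small black loupe, 43 x 48 x 34 mm, left of the paper; leave it. Origin: centre of its underside.
Mind the look-alikes: they are no part of the job. What is shaped like the specimen_4 but red is not meant.

How it is judged:
On the way, in this order (a step that is already met when the one before it is completed fails the run):
1. every specimen stands on its end on the floor of the box and is let go (x of specimen_1 in the frame of curing_box between -0.055 and 0.055 m and y of specimen_1 in the frame of curing_box between -0.11 and 0.11 m and z of specimen_1 in the frame of curing_box between 0.004 and 0.064 m and angle between the z axis of each of specimen_1, specimen_2, specimen_3, specimen_4 and the z axis of curing_box, either way round below 0.15 rad and x of specimen_2 in the frame of curing_box between -0.055 and 0.055 m and y of specimen_2 in the frame of curing_box between -0.11 and 0.11 m and z of specimen_2 in the frame of curing_box between 0.004 and 0.064 m and x of specimen_3 in the frame of curing_box between -0.055 and 0.055 m and y of specimen_3 in the frame of curing_box between -0.11 and 0.11 m and z of specimen_3 in the frame of curing_box between 0.004 and 0.064 m and x of specimen_4 in the frame of curing_box between -0.055 and 0.055 m and y of specimen_4 in the frame of curing_box between -0.11 and 0.11 m and z of specimen_4 in the frame of curing_box between 0.004 and 0.064 m and contact force between the fingers and specimen_1 below 0.2 N and contact force between the fingers and specimen_2 below 0.2 N and contact force between the fingers and specimen_3 below 0.2 N and contact force between the fingers and specimen_4 below 0.2 N and linear speed of each of specimen_1, specimen_2, specimen_3, specimen_4 below 0.03 m/s), for 0.2 s.
2. the lid is shut (within 0.04 rad) (value of joint curing_lid below 0.04 rad), for 0.2 s.
3. pump stroke 1: the head pressed down to its stop (more than 19.5 of 22 mm) (value of joint pump above 0.0195 m and value of joint curing_lid below 0.04 rad), for 0.05 s.
4. pump stroke 1: the head let up again (less than 4 mm down) (value of joint pump below 0.004 m), for 0.05 s.
5. pump stroke 2: the head pressed down to its stop (more than 19.5 of 22 mm) (all of step 3), for 0.05 s.
6. pump stroke 2: the head let up again (less than 4 mm down) (value of joint pump below 0.004 m), for 0.05 s.
7. pump stroke 3: the head pressed down to its stop (more than 19.5 of 22 mm) (all of step 5), for 0.05 s.
8. pump stroke 3: the head let up again (less than 4 mm down) (value of joint pump below 0.004 m), for 0.05 s.
At the end, for the whole second after the job is handed in: All specimens present stand on end (within 0.15 rad) on the floor inside the box, at rest; the lid is shut within 0.04 rad; the pump head is up (less than 4 mm down); the left dial reads 7 and the right dial 3, each within 0.16 rad of its mark (x of specimen_1 in the frame of curing_box between -0.055 and 0.055 m and y of specimen_1 in the frame of curing_box between -0.11 and 0.11 m and z of specimen_1 in the frame of curing_box between 0.004 and 0.064 m and angle between the z axis of each of specimen_1, specimen_2, specimen_3, specimen_4 and the z axis of curing_box, either way round below 0.15 rad and x of specimen_2 in the frame of curing_box between -0.055 and 0.055 m and y of specimen_2 in the frame of curing_box between -0.11 and 0.11 m and z of specimen_2 in the frame of curing_box between 0.004 and 0.064 m and x of specimen_3 in the frame of curing_box between -0.055 and 0.055 m and y of specimen_3 in the frame of curing_box between -0.11 and 0.11 m and z of specimen_3 in the frame of curing_box between 0.004 and 0.064 m and x of specimen_4 in the frame of curing_box between -0.055 and 0.055 m and y of specimen_4 in the frame of curing_box between -0.11 and 0.11 m and z of specimen_4 in the frame of curing_box between 0.004 and 0.064 m and linear speed of each of specimen_1, specimen_2, specimen_3, specimen_4 below 0.03 m/s and value of joint curing_lid below 0.04 rad and value of joint pump below 0.004 m and value of joint dial_left between 4.238 and 4.558 rad and value of joint dial_right between 1.725 and 2.045 rad); the robot touches nothing.
It fails at once if a specimen is squeezed too hard: the two fingers together press on it with more than 70 N (contact force between the fingers and specimen_1 above 70 N or contact force between the fingers and specimen_2 above 70 N or contact force between the fingers and specimen_3 above 70 N or contact force between the fingers and specimen_4 above 70 N).
It fails at once if a specimen strikes or is pressed against the box or lid with more than 45 N (contact force between curing_box and specimen_1 above 45 N or contact force between curing_box and specimen_2 above 45 N or contact force between curing_box and specimen_3 above 45 N or contact force between curing_box and specimen_4 above 45 N).
It fails at once if the pump head is forced: pressed with more than 60 N (contact force between anything else and pump above 60 N).
It fails at once if another thing on the bench (mould, sample jar, spatula, loupe) is pushed more than 25 mm (distance of any of mould, sample_jar_1, spatula, loupe from where it was at the start of the episode above 0.025 m).
Of specimen_1, specimen_2, specimen_3, specimen_4 only 2 to 4 are there at a start; the rules pass over those that are not, and their reading is None.
At some moment in a run one of specimen_1, specimen_2, specimen_3, specimen_4 may be knocked a few centimetres aside while the robot is not near it.
It also fails if it takes over 210 s, if anything falls off the work surface, if the arm or the gripper's body presses on something with over 40 N, if the wrist force passes 120 N, or if a joint passes its speed limit or range.

## Working session

There is one attempt and no reset: what is moved stays moved. The work goes in short steps, Python scripts to look and compute and a tool call to move; the robot and the scene stay as the last step left them, time stands still between calls to the robot, and variables do not carry over. Pictures are saved under pics/ and viewed, at most 14 in all, crops included, and the job is handed in when it is done.

Besides the shell and the picture viewer there is one more tool, called after "Call:" by a JSON object that holds its "op" and its "data". carry_out: Moves the arm, as the interface text tells. Its arguments: {"type":"object","properties":{"steps":{"type":"array","items":{"type":"array"}}},"required":["steps"]}

```bash
ls; mkdir -p pics
cat > h.py <<'E'
from bench import robot
import numpy as np, cv2
from scipy.spatial.transform import Rotation as Ro
def snap(n,f=None):
    s=robot.snapshot(n)
    if f: cv2.imwrite('pics/'+f,s['image'][:,:,::-1])
    return s
def cloud(s):
    z=s['z_map']; K=s['mtx']; v,u=np.mgrid[:z.shape[0],:z.shape[1]]
    c=np.stack([(u-K[0,2])/K[0,0]*z,(v-K[1,2])/K[1,1]*z,z],-1)
    P=(c-s['t'])@s['R']; P[z==0]=np.nan; return P
E
python3 - <<'E'
from h import *
o=robot.get_obs(); print({k:np.round(v,3) for k,v in o.items()})
a=snap('scene','scene0.png');b=snap('top','top0.png')
np.savez('s0.npz',a=cloud(a),b=cloud(b),ai=a['image'],bi=b['image'])
print(b['mtx'],b['R'],b['t'])
E
```

```text
pics
{'time': np.float64(0.0), 'joint_positions': array([-1.415,  0.088,  1.372,  0.   ,  1.684, -0.103]), 'qvel': array([-0.   , -0.   , -0.   , -0.001,  0.001, -0.001]), 'joint_torque': array([-1.0000e-03, -3.4018e+01, -3.0243e+01,  7.2000e-02,  3.3000e-02,
       -0.0000e+00]), 'tool_pos': array([ 0.141, -0.531,  0.204]), 'ee_rot': array([-3.139, -0.   ,  0.259]), 'wrist_force': array([-0.526,  0.025,  0.943]), 'wrist_torque': array([ 0.024,  0.026, -0.017]), 'finger_force': np.float64(0.0), 'width': np.float64(0.094)}
[[418.50214497   0.         254.70457006]
 [  0.         418.50214497 197.78733933]
 [  0.           0.           1.        ]] [[ 0.02541735 -0.99959101  0.01310581]
 [-0.99641118 -0.02639097 -0.0804256 ]
 [ 0.08073859 -0.01101457 -0.99667445]] [-0.18804518  0.58555859  1.04313882]
```

View pics/scene0.png

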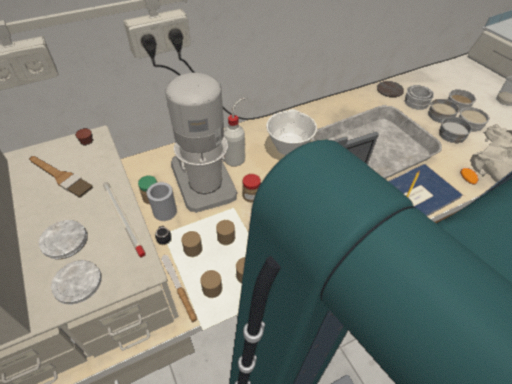

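View pics/top0.png

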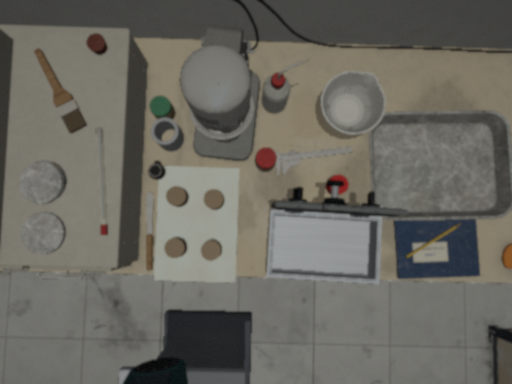

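The top view shows four grey-brown specimens on the paper, at about (177,196), (214,199), (175,247) and (212,249). The pan is at about (324,247), with its lid standing open. The red discs at (337,184), behind the lid, and (265,159), the jar cap, are not specimens. Next I'll measure positions.

Run:
```python
from h import *
d=np.load('s0.npz');P=d['b'];I=d['bi']
for u,v in [(177,196),(214,199),(175,247),(212,249),(337,184),(265,159)]:
    print((u,v),P[v,u].round(3),I[v,u])
# specimens: top height ~50mm in paper area
reg=np.zeros(P.shape[:2],bool);reg[165:282,156:240]=1
m=(reg&(P[...,2]>.043)&(P[...,2]<.06)).astype(np.uint8)
n,l,st,c=cv2.connectedComponentsWithStats(m)
for i in range(1,n):
    if st[i,4]>50:
        q=P[l==i]; (cx,cy),r=cv2.minEnclosingCircle(q[:,:2].astype(np.float32)); print('spec',st[i,4],np.median(q,0).round(4),(round(cx,4),round(cy,4)),round(r,4))
# box rim
reg=np.zeros_like(reg);reg[205:290,255:395]=1
m=reg&(P[...,2]>.066)&(P[...,2]<.082)
q=P[m];r=cv2.minAreaRect(q[:,:2].astype(np.float32));print('rim',m.sum(),r,cv2.boxPoints(r).round(4).tolist())
m=reg&(P[...,2]>.003)&(P[...,2]<.016)&(np.arange(512)[None]>275)&(np.arange(512)[None]<378)&(np.arange(384)[:,None]<275);q=P[m];r=cv2.minAreaRect(q[:,:2].astype(np.float32));print('floor',m.sum(),r, np.median(q,0))
# lid high
reg[:]=0;reg[170:225,255:420]=1
m=reg&(P[...,2]>.2);q=P[m];print('lid top',q.min(0),q.max(0),np.median(q,0)); r=cv2.minAreaRect(q[:,:2].astype(np.float32));print(r)
for z in(.22,.2,.18,.15,.12): 
    m=reg&(abs(P[...,2]-z)<.004);print(z,np.median(P[m],0) if m.any() else 0)
# paper, spatula
print('paper corner',[P[v,u].round(3) for u,v in[(158,170),(236,170),(156,278),(236,278),(150,235),(157,170),(165,132)]])
```

```text
(177, 196) [0.588 0.021 0.05 ] [103  91  72]
(214, 199) [ 0.582 -0.071  0.051] [107  94  74]
(175, 247) [0.462 0.02  0.054] [107  94  75]
(212, 249) [ 0.459 -0.071  0.052] [110  96  78]
(337, 184) [ 0.613 -0.352  0.174] [23 22 23]
(265, 159) [ 0.683 -0.195  0.072] [115  42  41]
spec 321 [0.5895 0.0242 0.0505] (0.5891, 0.0242) 0.0251
spec 314 [ 0.5842 -0.0686  0.0507] (0.5838, -0.0682) 0.0247
spec 327 [0.4611 0.023  0.0504] (0.4609, 0.0234) 0.0254
spec 325 [ 0.4567 -0.0662  0.0504] (0.4567, -0.0663) 0.0249
rim 1747 ((0.4738556146621704, -0.3437574803829193), (0.27473753690719604, 0.1642138957977295), 87.82587432861328) [[0.38659998774528503, -0.4778999984264374], [0.5507000088691711, -0.48410001397132874], [0.5611000061035156, -0.20960000157356262], [0.3970000147819519, -0.20340000092983246]]
floor 5121 ((0.47375521063804626, -0.3480776250362396), (0.24378308653831482, 0.1405060887336731), 87.83008575439453) [ 0.47391605 -0.34927878  0.00937149]
lid top [ 0.5455631  -0.48253272  0.20043124] [ 0.56973324 -0.21003058  0.26350728] [ 0.55634131 -0.34179096  0.24015923]
((0.5572361946105957, -0.3462819457054138), (0.2728564441204071, 0.015284827910363674), 87.76910400390625)
0.22 [ 0.55377833 -0.26090788  0.22320011]
0.2 [ 0.56569283 -0.23800622  0.19832778]
0.18 [ 0.58201422 -0.34658837  0.17955535]
0.15 [ 0.58053762 -0.31681518  0.1506564 ]
0.12 [ 0.55449225 -0.3658745   0.12085249]
paper corner [array([nan, nan, nan]), array([ 0.664, -0.122,  0.001]), array([0.38 , 0.074, 0.002]), array([ 0.3  , -0.109, -0.766]), array([0.489, 0.091, 0.015]), array([0.654, 0.077, 0.031]), array([0.76 , 0.068, 0.   ])]
```

Call:
{"op": "carry_out", "data": {"steps": [[[0.03,-0.025,0],0.2,-1],[[0.075,-0.065,0],0.4,-1],[[0.12,-0.105,0],0.6,-1],[[0.17,-0.148,0],0.8,-1],[[0.22,-0.192,0],1.0,-1],[[0.27,-0.235,0],1.2,-1],[[0.32,-0.28,0],1.4,-1],[[0.37,-0.322,0],1.48,-1],[[0.405,-0.352,0],1.48,-1],[[0.424,-0.368,0],1.48,-1]]}}

```text
time: 1.35
tool_pos: [0.4572, -0.0645, 0.2048]
ee_rot: [-3.141, 0.001, 0.004]
wrist_force: [-0.3, -1.5, 0.6]
width: 0.094
finger_force: 0.0
```

Run:
```python
from h import *
a=snap('wrist','w1.png');P=cloud(a)
m=((P[...,2]>.043)&(P[...,2]<.058)).astype(np.uint8)
n,l,st,c=cv2.connectedComponentsWithStats(m)
for i in range(1,n):
    if st[i,4]>200:
        q=P[l==i]; (cx,cy),r=cv2.minEnclosingCircle(q[:,:2].astype(np.float32)); print(st[i],c[i].round(),(round(cx,4),round(cy,4)),round(r,4))
```

```text
[  77    0   36  202 1449] [94. 97.] (0.5363, 0.1203) 0.112
[ 153   35   46   50 1742] [175.  60.] (0.5885, 0.0246) 0.0253
[ 237   41   44   49 1671] [259.  65.] (0.5837, -0.0687) 0.0252
[366  95  24 122 537] [378. 154.] (0.4781, -0.2144) 0.0745
[ 164  152   41   41 1274] [184. 172.] (0.4601, 0.0232) 0.0252
[ 237  156   40   40 1242] [256. 175.] (0.4562, -0.0665) 0.025
[381 212 131   9 532] [446. 216.] (0.404, -0.3139) 0.089
```

View pics/w1.png

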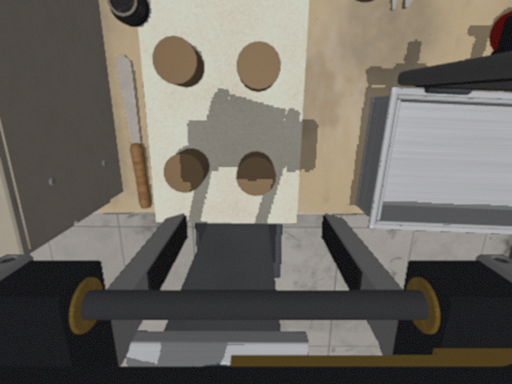

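The wrist view shows the same four grey-brown discs at pixels (177,60), (259,65), (184,172) and (256,175). They match the top view to within 1 mm, and none of them is red. I'll take the front right one first.

Call:
{"op": "carry_out", "data": {"steps": [[[0,0.002,0.05],0,-1],[[0,0.002,0.1],0,-1],[[0,0.002,0.15],0,-1],[[0,0.002,0.18],0,-1],[[0,0.002,0.192],0,-1],[[0,0.002,0.192],0,0.2],[[0,0.002,0.192],0,1],[[0,0.002,0.192],0,1],[[0,0.002,0.192],0,1],[[0,0.002,0.192],0,1]]}}

```text
time: 2.65
tool_pos: [0.4569, -0.0689, 0.0141]
ee_rot: [-3.141, -0.001, 0.0]
wrist_force: [-0.8, 2.2, 2.1]
width: 0.0486
finger_force: 30.0
```

Call:
{"op": "carry_out", "data": {"steps": [[[0,0,-0.02],0,1],[[0,0,-0.06],0,1],[[0.002,0.03,-0.1],0,1],[[0.006,0.08,-0.121],0.05,1],[[0.012,0.13,-0.121],0.1,1],[[0.018,0.18,-0.121],0.15,1],[[0.024,0.23,-0.121],0.2,1],[[0.03,0.28,-0.121],0.22,1],[[0.035,0.315,-0.121],0.22,1],[[0.037,0.33,-0.121],0.22,1]]}}

```text
time: 3.9
tool_pos: [0.4929, -0.4008, 0.133]
ee_rot: [-3.14, 0.002, -0.04]
wrist_force: [1.9, 0.7, -2.3]
width: 0.0484
finger_force: 30.0
```

Run:
```python
from h import *
o=robot.get_obs();print(o['tool_pos'],o['ee_rot'],o['finger_force'])
a=snap('wrist','w2.png');P=cloud(a);b=snap('scene','s2.png')
z=P[...,2]
m=(z>.004)&(z<.014)&(P[...,0]>.38)&(P[...,0]<.56)&(P[...,1]<-.2);q=P[m];print(m.sum(),q.min(0),q.max(0));
r=cv2.minAreaRect(q[:,:2].astype(np.float32));print(r)
C=cloud(b); m=(C[...,1]<-.2)&(C[...,1]>-.5)&(C[...,0]>.52)&(C[...,0]<.6)&(C[...,2]>.09)
for k in np.arange(.09,.26,.02):
    mm=m&(abs(C[...,2]-k)<.01); q=C[mm]
    if len(q)>5: print(k.round(2),len(q),np.percentile(q[:,0],[2,50,98]).round(3))
```

```text
[ 0.49291439 -0.40084991  0.13295896] [-3.14021803e+00  2.01107035e-03 -3.97503144e-02] 29.99901294708252
11497 [ 0.393522   -0.70348567  0.00403581] [ 0.55992743 -0.21426826  0.01399933]
((0.4796954095363617, -0.46162426471710205), (0.4890036880970001, 0.16489771008491516), 87.86549377441406)
0.15 21 [0.55  0.552 0.554]
0.17 53 [0.55  0.552 0.554]
0.19 59 [0.55  0.552 0.554]
0.21 93 [0.55  0.552 0.554]
0.23 213 [0.525 0.552 0.565]
0.25 252 [0.527 0.552 0.562]
```

View pics/w2.png

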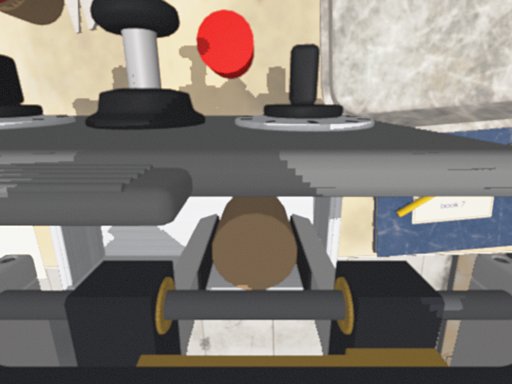

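Run:
```python
from h import *
a=snap('wrist');print('cam',-a['R'].T@a['t'],a['R'][2]);P=cloud(a)
# geometry of nearest stuff to the camera: gripper parts
z=P[...,2]; m=(a['z_map']<.2)&(a['z_map']>0); q=P[m]; print(m.sum(), q.min(0),q.max(0))
for (u,v) in [(110,300),(300,360),(60,320),(255,305),(150,365),(255,372)]: print((u,v),P[v,u].round(3))
lid=(P[...,1]<-.28)&(P[...,1]>-.42)&(z>.15)&(P[...,0]>.535)&(P[...,0]<.6);q=P[lid];print(q.min(0),q.max(0))
```

```text
cam [ 0.57233032 -0.40305413  0.31295511] [-0.27052139  0.01235578 -0.96263467]
116164 [ 0.46773568 -0.48133878  0.10685199] [ 0.62140892 -0.26411736  0.26944151]
(110, 300) [ 0.528 -0.365  0.254]
(300, 360) [ 0.513 -0.412  0.259]
(60, 320) [ 0.112  0.075 -0.23 ]
(255, 305) [ 0.52  -0.401  0.248]
(150, 365) [ 0.514 -0.375  0.26 ]
(255, 372) [ 0.517 -0.401  0.266]
[ 0.54725972 -0.41999734  0.15001346] [ 0.59999925 -0.2800262   0.26193752]
```

View pics/s2.png

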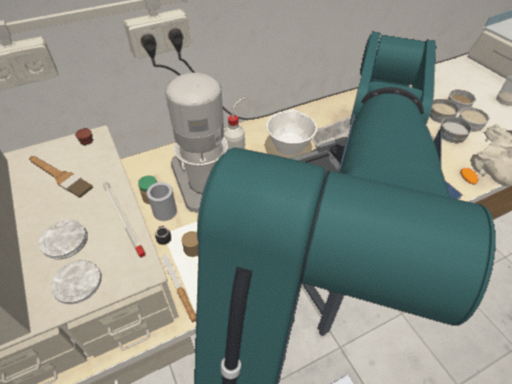

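The wrist view shows the held specimen at about (255,245), between the fingers, with the lid edge just ahead of it. The camera would overhang the lid, so I'll turn the tool half round to bring the camera side to the front.

Call:
{"op": "carry_out", "data": {"steps": [[[-0.03,0,-0.01],0,1],[[-0.07,0,-0.02],0,1],[[-0.1,0,-0.02],-1,1],[[-0.1,0,-0.02],-2,1],[[-0.1,0,-0.02],-3,1],[[-0.1,0,-0.02],-4,1],[[-0.1,0,-0.02],-5,1],[[-0.1,0,-0.02],-6,1],[[-0.1,0,-0.02],-7,1],[[-0.1,0,-0.02],-8,1]]}}

```text
time: 5.3
tool_pos: [0.394, -0.3935, 0.1548]
ee_rot: [3.141, -0.001, 1.366]
wrist_force: [0.8, 0.1, -1.3]
width: 0.0487
finger_force: 30.0
```

Call:
{"op": "carry_out", "data": {"steps": [[[0,0,0],-1,1],[[0,0,0],-2,1],[[0,0,0],-3,1],[[0,0,0],-4,1],[[0,0,0],-5,1],[[0,0,0],-6,1],[[0,0,0],-7,1],[[0,0,0],-8,1],[[0,0,0],-9,1],[[0,0,0],-10,1]]}}

```text
time: 6.55
tool_pos: [0.394, -0.3935, 0.1548]
ee_rot: [3.141, 0.0, 3.112]
wrist_force: [0.5, -0.0, -2.1]
width: 0.0486
finger_force: 30.0
```

Call:
{"op": "carry_out", "data": {"steps": [[[-0.03,0,0],0,1],[[-0.07,0,0],0,1],[[-0.1,0,0.02],0,1],[[-0.1,0,0.06],0,1],[[-0.1,0,0.09],0,1],[[-0.1,0,0.11],0,1],[[-0.1,0,0.119],0,1],[[-0.1,0,0.124],0,1],[[-0.1,0,0.127],0,1],[[-0.1,0,0.129],0,1]]}}

```text
time: 7.8
tool_pos: [0.494, -0.4, 0.0265]
ee_rot: [-3.14, 0.001, 3.103]
wrist_force: [-0.7, -0.2, -2.2]
width: 0.0486
finger_force: 30.0
```

Call:
{"op": "carry_out", "data": {"steps": [[[0,0,0.001],0,1],[[0,0,0.002],0,1],[[0,0,0.003],0,1],[[0,0,0.004],0,1],[[0,0,0.004],0,1]]}}

```text
time: 8.43
tool_pos: [0.4938, -0.3996, 0.0231]
ee_rot: [-3.141, 0.001, 3.104]
wrist_force: [-2.0, 2.7, 5.7]
width: 0.0489
finger_force: 30.0
```

Call:
{"op": "carry_out", "data": {"steps": [[[0,0,0],0,-0.5],[[0,0,0],0,-0.6],[[0,0,0],0,-0.6],[[0,0,-0.03],0,-0.6],[[0.01,0,-0.09],0,-0.6],[[0.01,0.04,-0.14],0,-1],[[0.01,0.1,-0.14],0,-1],[[0.01,0.16,-0.14],0,-1],[[0.01,0.22,-0.14],0,-1],[[0.005,0.27,-0.14],0,-1]]}}

```text
time: 9.68
tool_pos: [0.4986, -0.1273, 0.1616]
ee_rot: [-3.142, 0.001, 3.104]
wrist_force: [0.8, 0.7, 0.7]
width: 0.0939
finger_force: 0.0
```

Call:
{"op": "carry_out", "data": {"steps": [[[-0.01,0.03,0],0,-1],[[-0.04,0.05,0],0,-1],[[-0.07,0.064,0],0,-1],[[-0.0825,0.064,0],0,-1],[[-0.0825,0.064,0],0,-1]]}}

```text
time: 10.3
tool_pos: [0.5837, -0.0691, 0.1609]
ee_rot: [-3.141, -0.001, 3.104]
wrist_force: [-0.8, -0.3, -0.4]
width: 0.0937
finger_force: 0.0
```

```bash
cat > see.py <<'E'
from h import *
import sys
o=robot.get_obs();print(o['time'],o['tool_pos'].round(4),o['ee_rot'].round(3))
for n in sys.argv[1:]:
    a=snap(n,n+str(round(o['time']*100))+'.png');P=cloud(a)
    m=((P[...,2]>.044)&(P[...,2]<.064)).astype(np.uint8)
    k,l,st,c=cv2.connectedComponentsWithStats(m)
    for i in range(1,k):
        if st[i,4]>100:
            q=P[l==i]; (cx,cy),r=cv2.minEnclosingCircle(q[:,:2].astype(np.float32))
            if r<.032: print(n,st[i,4],c[i].round(),(round(cx,4),round(cy,4)),round(r,4),np.median(q[:,2]).round(4))
E
python3 see.py wrist top
```

```text
10.3 [ 0.5837 -0.0691  0.1609] [-3.141e+00 -1.000e-03  3.104e+00]
wrist 2326 [345.  55.] (0.4595, 0.0241) 0.0251 0.0504
wrist 1742 [299. 154.] (0.5537, -0.0203) 0.025 0.0504
wrist 1634 [341. 184.] (0.5882, 0.0257) 0.0254 0.0504
wrist 173 [358. 324.] (0.7639, 0.0511) 0.0134 0.0572
wrist 341 [153. 361.] (0.8318, -0.214) 0.0282 0.0508
top 164 [341. 182.] (0.6297, -0.3806) 0.0249 0.0507
top 241 [192. 211.] (0.554, -0.0199) 0.0246 0.0506
top 340 [346. 237.] (0.4969, -0.3994) 0.0253 0.0591
top 326 [174. 247.] (0.4615, 0.0233) 0.0256 0.0504
```

Specimen 2 has been knocked to (0.554, -0.020), about 7 mm from its neighbour. I'll grip it across the line between the two, at tool yaw of about 0.93.

Call:
{"op": "carry_out", "data": {"steps": [[[0.015,0.024,0],1,-1],[[0.0315,0.048,0],2,-1],[[0.0315,0.048,0],3,-1],[[0.0315,0.048,0],4,-1],[[0.0315,0.048,0],5,-1],[[0.0315,0.048,0],6,-1],[[0.0315,0.048,0],7,-1],[[0.0315,0.048,0],8,-1],[[0.0315,0.048,0],9,-1],[[0.0315,0.048,0],10,-1]]}}

```text
time: 11.65
tool_pos: [0.5532, -0.0203, 0.1618]
ee_rot: [3.141, 0.0, 1.351]
wrist_force: [0.6, -0.4, -0.1]
width: 0.094
finger_force: 0.0
```

Call:
{"op": "carry_out", "data": {"steps": [[[0,0,0],1,-1],[[0,0,0],2,-1],[[0,0,0.04],2.47,-1],[[0,0,0.08],2.47,-1],[[0,0,0.11],2.47,-1],[[0,0,0.11],2.47,-1]]}}

```text
time: 12.4
tool_pos: [0.551, -0.0198, 0.0489]
ee_rot: [-3.136, 0.003, 0.926]
wrist_force: [-0.2, 0.1, -0.2]
width: 0.0934
finger_force: 0.0
```

```bash
python3 see.py wrist
```

```text
12.4 [ 0.551  -0.0198  0.0489] [-3.136e+00  3.000e-03  9.260e-01]
wrist 4718 [258. 141.] (0.5885, 0.0252) 0.0251 0.0504
wrist 3793 [258. 223.] (0.5541, -0.0204) 0.0254 0.0504
wrist 252 [181. 224.] (0.5105, 0.013) 0.0104 0.058
wrist 263 [329. 224.] (0.5942, -0.0502) 0.0106 0.0574
wrist 2635 [113. 244.] (0.4606, 0.0239) 0.0256 0.0503
```

Call:
{"op": "carry_out", "data": {"steps": [[[0,0,0.015],0,-1],[[0,0,0.03],0,-1],[[0,0,0.036],0,-1],[[0,0,0.036],0,0.2],[[0,0,0.036],0,1],[[0,0,0.036],0,1],[[0,0,0.036],0,1],[[0,0,0.036],0,1]]}}

```text
time: 13.45
tool_pos: [0.5543, -0.0195, 0.0157]
ee_rot: [3.141, -0.0, 0.927]
wrist_force: [1.2, 0.2, 1.4]
width: 0.0483
finger_force: 30.0
```

Call:
{"op": "carry_out", "data": {"steps": [[[0,0,-0.02],0,1],[[0,0,-0.07],0,1],[[-0.02,0.002,-0.12],-1,1],[[-0.06,0.006,-0.145],-2,1],[[-0.11,0.0115,-0.145],-3,1],[[-0.16,0.0165,-0.145],-4,1],[[-0.21,0.022,-0.145],-5,1],[[-0.26,0.027,-0.145],-6,1],[[-0.295,0.031,-0.145],-7,1],[[-0.31,0.0325,-0.145],-8,1]]}}

```text
time: 14.7
tool_pos: [0.3926, -0.2884, 0.16]
ee_rot: [-3.141, -0.001, 2.327]
wrist_force: [0.1, 0.7, -1.4]
width: 0.0485
finger_force: 30.0
```

Call:
{"op": "carry_out", "data": {"steps": [[[0,0,0],-1,1],[[0,0,0],-2,1],[[0,0,0],-3,1],[[0,0,0],-4,1],[[0,0,0],-4.47,1],[[0,0,0],-4.47,1]]}}

```text
time: 15.45
tool_pos: [0.3938, -0.2867, 0.1601]
ee_rot: [3.141, -0.001, 3.103]
wrist_force: [-0.4, -0.5, -1.1]
width: 0.0486
finger_force: 30.0
```

Call:
{"op": "carry_out", "data": {"steps": [[[-0.04,0,0],0,1],[[-0.08,0,0.01],0,1],[[-0.104,0,0.04],0,1],[[-0.104,0,0.08],0,1],[[-0.104,0,0.11],0,1],[[-0.104,0,0.123],0,1],[[-0.104,0,0.13],0,1],[[-0.104,0,0.132],0,1],[[-0.104,0,0.134],0,1],[[-0.104,0,0.1355],0,1]]}}

```text
time: 16.7
tool_pos: [0.4985, -0.2913, 0.0259]
ee_rot: [-3.14, 0.002, 3.103]
wrist_force: [0.1, 0.4, -0.6]
width: 0.0486
finger_force: 30.0
```

Call:
{"op": "carry_out", "data": {"steps": [[[0,0,0.001],0,1],[[0,0,0.002],0,1],[[0,0,0.002],0,1],[[0,0,0.002],0,-0.5],[[0,0,0.002],0,-0.6],[[0,0,0.002],0,-0.6],[[0,0,-0.03],0,-0.6],[[0.01,0,-0.09],0,-0.6],[[0.02,0,-0.15],0,-1],[[0.03,0,-0.165],0,-1]]}}

```text
time: 17.95
tool_pos: [0.4696, -0.2912, 0.1955]
ee_rot: [-3.136, 0.008, 3.104]
wrist_force: [-0.2, 0.1, 0.8]
width: 0.0913
finger_force: 0.0
```

Call:
{"op": "carry_out", "data": {"steps": [[[0,0.04,0],0,-1],[[0.005,0.09,0],1,-1],[[0.01,0.14,0],2,-1],[[0.015,0.19,0],3,-1],[[0.02,0.24,0],4,-1],[[0.02,0.28,0],5,-1],[[0.02,0.305,0],6,-1],[[0.02,0.313,0],7,-1],[[0.02,0.313,0],8,-1],[[0.02,0.313,0.03],8.78,-1]]}}

```text
time: 19.2
tool_pos: [0.461, 0.0239, 0.1606]
ee_rot: [3.138, 0.0, 1.567]
wrist_force: [0.1, -0.2, 0.0]
width: 0.0938
finger_force: 0.0
```

```bash
python3 see.py wrist top
```

```text
19.2 [0.461  0.0239 0.1606] [3.138 0.    1.567]
wrist 1608 [252. 183.] (0.46, 0.024) 0.0254 0.0503
wrist 1658 [370. 182.] (0.5884, 0.0255) 0.0252 0.0504
wrist 228 [503. 248.] (0.7511, -0.0546) 0.0149 0.0508
wrist 250 [220. 359.] (0.4171, -0.2117) 0.0141 0.0536
top 162 [341. 182.] (0.6295, -0.3809) 0.0247 0.0504
top 318 [175. 195.] (0.5896, 0.0248) 0.0251 0.0505
top 327 [302. 234.] (0.5015, -0.2906) 0.0248 0.0591
top 339 [346. 237.] (0.4972, -0.3991) 0.0251 0.0593
top 268 [176. 247.] (0.4605, 0.0231) 0.0248 0.0507
```

Call:
{"op": "carry_out", "data": {"steps": [[[0,0,0.05],0,-1],[[0,0,0.1],0,-1],[[0,0,0.13],0,-1],[[0,0,0.147],0,-1],[[0,0,0.147],0,-1],[[0,0,0.147],0,0.2],[[0,0,0.147],0,1],[[0,0,0.147],0,1],[[0,0,0.147],0,1],[[0,0,0.147],0,1]]}}

```text
time: 20.55
tool_pos: [0.4598, 0.0238, 0.0131]
ee_rot: [-3.142, 0.0, 1.571]
wrist_force: [0.4, 0.3, 1.6]
width: 0.0485
finger_force: 30.0
```

Call:
{"op": "carry_out", "data": {"steps": [[[0,0,-0.02],0,1],[[0,0,-0.07],0,1],[[-0.03,-0.02,-0.12],-1,1],[[-0.08,-0.04,-0.15],-2,1],[[-0.14,-0.04,-0.15],-3,1],[[-0.2,-0.04,-0.15],-4,1],[[-0.26,-0.04,-0.15],-5,1],[[-0.32,-0.04,-0.15],-6,1],[[-0.38,-0.04,-0.15],-7,1],[[-0.41,-0.04,-0.15],-8,1]]}}

```text
time: 21.8
tool_pos: [0.4193, -0.3883, 0.1621]
ee_rot: [3.141, -0.001, 2.951]
wrist_force: [0.5, -0.1, -1.9]
width: 0.049
finger_force: 30.0
```

Call:
{"op": "carry_out", "data": {"steps": [[[0,0,0],-0.78,1],[[0,0,0],-0.78,1]]}}

```text
time: 22.05
tool_pos: [0.4196, -0.3865, 0.1618]
ee_rot: [3.14, -0.001, 3.079]
wrist_force: [0.1, 0.4, -1.7]
width: 0.0485
finger_force: 30.0
```

Call:
{"op": "carry_out", "data": {"steps": [[[-0.0204,-0.0108,0],0,1],[[-0.0204,-0.0108,0.03],0,1],[[-0.0204,-0.0108,0.075],0,1],[[-0.0204,-0.0108,0.11],0,1],[[-0.0204,-0.0108,0.127],0,1],[[-0.0204,-0.0108,0.133],0,1],[[-0.0204,-0.0108,0.136],0,1],[[-0.0204,-0.0108,0.138],0,1],[[-0.0204,-0.0108,0.1395],0,1],[[-0.0204,-0.0108,0.1405],0,1]]}}

```text
time: 23.3
tool_pos: [0.44, -0.3985, 0.023]
ee_rot: [-3.141, 0.001, 3.082]
wrist_force: [0.7, -0.9, -1.8]
width: 0.0485
finger_force: 30.0
```

Call:
{"op": "carry_out", "data": {"steps": [[[0,0,0.001],0,1],[[0,0,0.002],0,1],[[0,0,0.0025],0,1],[[0,0,0.0025],0,-0.5],[[0,0,0.0025],0,-0.6],[[0,0,0.0025],0,-0.6],[[0,0,-0.03],0,-0.6],[[0,0,-0.09],0,-0.6],[[0,0,-0.15],0,-1],[[0,0,-0.175],0,-1]]}}

```text
time: 24.55
tool_pos: [0.441, -0.3995, 0.2026]
ee_rot: [-3.136, 0.006, 3.082]
wrist_force: [0.5, 0.2, -0.7]
width: 0.0914
finger_force: 0.0
```

Call:
{"op": "carry_out", "data": {"steps": [[[0,0.06,0],1,-1],[[0,0.12,0],2,-1],[[0,0.18,0],3,-1],[[0,0.24,0],4,-1],[[0,0.3,0],5,-1],[[0,0.36,0],6,-1],[[-0.02,0.41,0],7,-1],[[-0.06,0.418,0],8,-1],[[-0.1,0.418,0],8.66,-1],[[-0.124,0.418,0.03],8.66,-1]]}}

```text
time: 25.8
tool_pos: [0.5918, 0.012, 0.1695]
ee_rot: [3.135, 0.001, 1.571]
wrist_force: [-0.1, -0.3, 0.1]
width: 0.0941
finger_force: 0.0
```

```bash
python3 see.py wrist top
```

```text
25.8 [0.5918 0.012  0.1695] [3.135e+00 1.000e-03 1.571e+00]
wrist 284 [448. 112.] (0.7993, 0.0856) 0.0188 0.051
wrist 536 [412. 151.] (0.747, 0.0512) 0.0248 0.0546
wrist 1561 [250. 170.] (0.5887, 0.0257) 0.0251 0.0503
wrist 390 [492. 239.] (0.8843, -0.0601) 0.0201 0.0533
wrist 392 [322. 326.] (0.6874, -0.1945) 0.0267 0.0526
top 163 [341. 182.] (0.6296, -0.3809) 0.0249 0.0504
top 147 [180. 196.] (0.5889, 0.0196) 0.024 0.0502
top 329 [302. 234.] (0.5016, -0.2907) 0.025 0.0593
top 341 [346. 237.] (0.497, -0.3993) 0.0252 0.0591
top 347 [345. 259.] (0.4418, -0.398) 0.0252 0.0589
```

Call:
{"op": "carry_out", "data": {"steps": [[[0.0132,-0.003,0.03],0,-1],[[0.0132,-0.003,0.09],0,-1],[[0.0132,-0.003,0.135],0,-1],[[0.0132,-0.003,0.155],0,-1],[[0.0132,-0.003,0.155],0,-1],[[0.0132,-0.003,0.155],0,0.2],[[0.0132,-0.003,0.155],0,1],[[0.0132,-0.003,0.155],0,1],[[0.0132,-0.003,0.155],0,1],[[0.0132,-0.003,0.155],0,1]]}}

```text
time: 27.15
tool_pos: [0.586, 0.0248, 0.0129]
ee_rot: [3.14, 0.0, 1.571]
wrist_force: [1.0, -0.0, 1.3]
width: 0.0486
finger_force: 30.0
```

Call:
{"op": "carry_out", "data": {"steps": [[[0,0,-0.02],0,1],[[0,0,-0.07],0,1],[[-0.02,-0.02,-0.12],-1,1],[[-0.05,-0.06,-0.15],-2,1],[[-0.09,-0.1,-0.15],-3,1],[[-0.13,-0.14,-0.15],-4,1],[[-0.18,-0.166,-0.15],-5,1],[[-0.23,-0.166,-0.15],-6,1],[[-0.28,-0.166,-0.15],-7,1],[[-0.313,-0.166,-0.15],-8,1]]}}

```text
time: 28.4
tool_pos: [0.4184, -0.29, 0.1617]
ee_rot: [3.141, -0.001, 2.971]
wrist_force: [-0.3, -0.3, -2.4]
width: 0.0486
finger_force: 30.0
```

Call:
{"op": "carry_out", "data": {"steps": [[[0,0,0],-0.78,1],[[0,0,0],-0.78,1],[[0,0,0],-0.78,1]]}}

```text
time: 28.78
tool_pos: [0.4192, -0.2876, 0.1621]
ee_rot: [3.141, -0.001, 3.102]
wrist_force: [0.3, -0.6, -2.5]
width: 0.0487
finger_force: 30.0
```

Call:
{"op": "carry_out", "data": {"steps": [[[-0.024,0,0],0,1],[[-0.024,0,0.03],0,1],[[-0.024,0,0.075],0,1],[[-0.024,0,0.11],0,1],[[-0.024,0,0.127],0,1],[[-0.024,0,0.133],0,1],[[-0.024,0,0.136],0,1],[[-0.024,0,0.138],0,1],[[-0.024,0,0.1395],0,1],[[-0.024,0,0.1405],0,1]]}}

```text
time: 30.02
tool_pos: [0.4436, -0.2893, 0.0225]
ee_rot: [-3.141, 0.001, 3.103]
wrist_force: [0.5, 0.1, -1.6]
width: 0.0484
finger_force: 30.0
```

Call:
{"op": "carry_out", "data": {"steps": [[[0,0,0.001],0,1],[[0,0,0.002],0,1],[[0,0,0.0025],0,1],[[0,0,0.0025],0,-0.5],[[0,0,0.0025],0,-0.6],[[0,0,0.0025],0,-0.6],[[0,0,-0.03],0,-0.6],[[0,0,-0.09],0,-0.6],[[0,0,-0.15],0,0.5],[[0.04,0.02,-0.2],0,1]]}}

```text
time: 31.28
tool_pos: [0.4078, -0.2698, 0.2208]
ee_rot: [-3.14, 0.002, 3.103]
wrist_force: [-0.0, -0.1, 1.2]
width: 0.0587
finger_force: 0.0
```

Call:
{"op": "carry_out", "data": {"steps": [[[0.03,0.06,0],0,1],[[0.06,0.12,0],0,1],[[0.09,0.18,0],0,1],[[0.09,0.22,0],0,1]]}}

```text
time: 31.78
tool_pos: [0.3242, -0.0443, 0.2187]
ee_rot: [-3.141, 0.002, 3.101]
wrist_force: [1.1, -0.5, -0.1]
width: 0.0181
finger_force: 0.0
```

```bash
python3 see.py top
python3 - <<'E'
from h import *
o=robot.get_obs()
b=robot.snapshot('top');P=cloud(b)
cv2.imwrite('pics/topcrop.png',cv2.resize(b['image'][165:290,250:425,::-1],None,fx=4,fy=4,interpolation=cv2.INTER_CUBIC))
m=(P[...,1]<-.2)&(P[...,1]>-.5)&(P[...,0]>.5)&(P[...,0]<.66)&(P[...,2]>.1)
for k in np.arange(.11,.28,.02):
    q=P[m&(abs(P[...,2]-k)<.01)]
    if len(q)>3: print(k.round(2),len(q),np.percentile(q[:,0],[0,50,100]).round(3),np.percentile(q[:,1],[0,50,100]).round(3))
E
```

```text
31.775 [ 0.3242 -0.0443  0.2187] [-3.141e+00  2.000e-03  3.101e+00]
top 161 [341. 182.] (0.6295, -0.3805) 0.0249 0.0504
top 324 [302. 234.] (0.5017, -0.2908) 0.025 0.0595
top 342 [346. 237.] (0.4969, -0.3993) 0.0254 0.059
top 335 [301. 257.] (0.4452, -0.2891) 0.025 0.0594
top 342 [345. 259.] (0.4417, -0.3979) 0.0253 0.0591
0.11 28 [0.55  0.556 0.569] [-0.466 -0.346 -0.21 ]
0.13 23 [0.55  0.554 0.561] [-0.466 -0.367 -0.212]
0.15 61 [0.549 0.584 0.612] [-0.466 -0.3   -0.211]
0.17 447 [0.548 0.588 0.623] [-0.466 -0.343 -0.21 ]
0.19 186 [0.548 0.577 0.621] [-0.465 -0.348 -0.21 ]
0.21 11 [0.547 0.557 0.566] [-0.477 -0.218 -0.21 ]
0.23 468 [0.546 0.555 0.57 ] [-0.483 -0.35  -0.21 ]
0.25 472 [0.548 0.558 0.568] [-0.482 -0.337 -0.212]
0.27 71 [0.551 0.556 0.561] [-0.384 -0.344 -0.308]
```

View pics/topcrop.png

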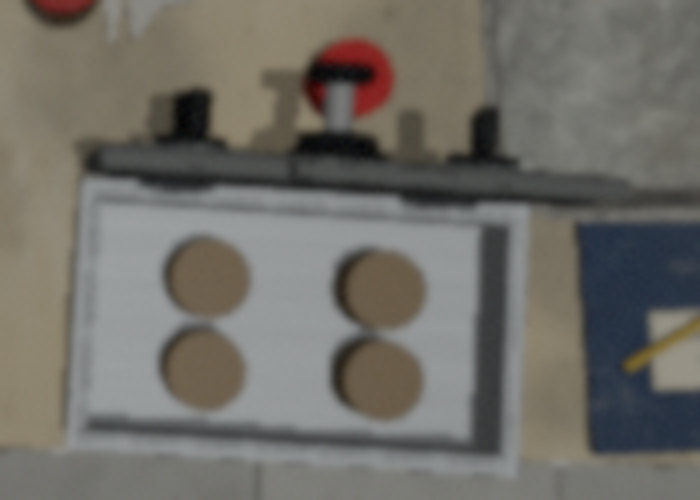

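The top crop shows all four specimens standing in the pan, at crop pixels (208,277), (383,288), (203,368) and (380,377). The lid stands nearly vertical behind them. I'll go over it and push it shut from behind, with the fingers closed.

Call:
{"op": "carry_out", "data": {"steps": [[[0,0,-0.05],0,1],[[-0.02,-0.02,-0.09],0,1],[[-0.06,-0.063,-0.09],0,1],[[-0.1,-0.105,-0.09],0,1],[[-0.14,-0.148,-0.09],0,1],[[-0.18,-0.19,-0.09],0,1],[[-0.22,-0.232,-0.09],0,1],[[-0.255,-0.269,-0.09],0,1],[[-0.279,-0.294,-0.09],0,1],[[-0.279,-0.294,-0.09],0,1]]}}

```text
time: 33.12
tool_pos: [0.5932, -0.3532, 0.304]
ee_rot: [3.139, -0.005, 3.1]
wrist_force: [-0.2, -0.1, 0.3]
width: 0.0004
finger_force: 0.0
```

Call:
{"op": "carry_out", "data": {"steps": [[[0,0.004,0.04],0,1],[[0,0.004,0.072],0,1],[[0.01,0.004,0.0735],0,1],[[0.022,0.004,0.0735],0,1],[[0.042,0.004,0.0735],0,1],[[0.0626,0.004,0.075],0,1],[[0.082,0.004,0.08],0,1],[[0.1014,0.004,0.087],0,1],[[0.119,0.004,0.097],0,1],[[0.1357,0.004,0.109],0,1]]}}

```text
time: 34.38
tool_pos: [0.4578, -0.3418, 0.2053]
ee_rot: [-3.136, 0.008, 3.103]
wrist_force: [0.5, -0.1, 4.3]
width: 0.0003
finger_force: 2.3
```

Call:
{"op": "carry_out", "data": {"steps": [[[0.015,0,0.015],0,1],[[0.0275,0,0.032],0,1],[[0.036,0,0.045],0,1],[[0.042,0,0.058],0,1],[[0.047,0,0.071],0,1],[[0.051,0,0.085],0,1],[[0.053,0,0.095],0,1],[[0.055,0,0.103],0,1],[[0.055,0,0.108],0,1],[[0.055,0,0.111],0,1]]}}

```text
time: 35.62
tool_pos: [0.4023, -0.3387, 0.0896]
ee_rot: [3.141, -0.001, 3.103]
wrist_force: [-4.5, 3.4, 14.6]
width: 0.0006
finger_force: 7.7
```

Call:
{"op": "carry_out", "data": {"steps": [[[0,0,0.002],0,1],[[0,0,0.002],0,1],[[0,0,-0.03],0,1],[[0,0,-0.08],0,1],[[0.03,0,-0.13],0,1],[[0.06,0,-0.17],0,1],[[0.07,0,-0.17],0,1],[[0.07,0,-0.17],0,1]]}}

```text
time: 36.62
tool_pos: [0.3322, -0.3356, 0.2572]
ee_rot: [3.14, -0.001, 3.102]
wrist_force: [0.5, -0.2, 0.2]
width: 0.0007
finger_force: 0.0
```

Run:
```python
from h import *
o=robot.get_obs();print(o['time'],o['tool_pos'])
b=robot.snapshot('top');P=cloud(b)
cv2.imwrite('pics/topcrop2.png',cv2.resize(b['image'][185:290,250:400,::-1],None,fx=5,fy=5,interpolation=cv2.INTER_CUBIC))
np.savez('lid.npz',P=P,I=b['image'])
z=P[...,2];reg=(P[...,0]>.36)&(P[...,0]<.57)&(P[...,1]>-.5)&(P[...,1]<-.19)
m=reg&(abs(z-.0895)<.006);q=P[m];r=cv2.minAreaRect(q[:,:2].astype(np.float32));print('lid',r)
A=np.c_[q[:,:2],np.ones(len(q))];print('plane',np.linalg.lstsq(A,q[:,2],rcond=None)[0])
m=reg&(z>.135);q=P[m];print('pump',len(q),cv2.minEnclosingCircle(q[:,:2].astype(np.float32)),np.median(q[:,2]))
for lo,hi in((-.5,-.39),(-.3,-.19)):
    m=reg&(z>.118)&(z<.135)&(P[...,1]>lo)&(P[...,1]<hi);q=P[m];print('dial',len(q),cv2.minAreaRect(q[:,:2].astype(np.float32)),np.median(q,0))
```

```text
36.625 [ 0.33221101 -0.33563415  0.25717497]
lid ((0.46669676899909973, -0.34330517053604126), (0.2740741968154907, 0.18703429400920868), 87.8266372680664)
plane [4.05980841e-03 9.79666316e-05 8.81198949e-02]
pump 4220 ((0.3976005017757416, -0.3373037278652191), 0.09554415196180344) 0.6265461564827475
dial 105 ((0.47074824571609497, -0.4251907467842102), (0.013524106703698635, 0.03946670889854431), 78.95084381103516) [ 0.47080151 -0.42351906  0.12508889]
dial 101 ((0.47714102268218994, -0.26156461238861084), (0.039661332964897156, 0.013203129172325134), 8.882983207702637) [ 0.47802507 -0.26163305  0.1252738 ]
```

View pics/topcrop2.png

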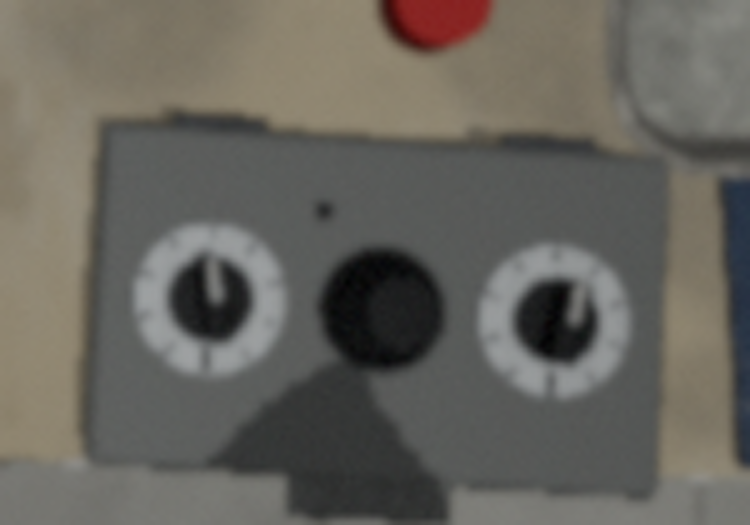

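The lid is shut and its plane is level at z ≈ 0.090. The dial bars sit at crop pixels (210,300) and (556,320), with the pump at (380,308) midway between them. The left dial reads about 169° (4.7) and the right about 189° (5.25). The pump strokes come next.

Call:
{"op": "carry_out", "data": {"steps": [[[-0.05,-0.001,0],0,1],[[-0.1,-0.002,0.01],0,1],[[-0.142,-0.0025,0.05],0,1],[[-0.142,-0.0025,0.09],0,1],[[-0.142,-0.0025,0.102],0,1],[[-0.142,-0.0025,0.102],0,1]]}}

```text
time: 37.42
tool_pos: [0.4738, -0.3434, 0.1548]
ee_rot: [3.139, -0.003, 3.103]
wrist_force: [0.4, -0.5, 1.3]
width: 0.0003
finger_force: 0.0
```

Call:
{"op": "carry_out", "data": {"steps": [[[0,0,0.008],0,1],[[0,0,0.014],0,1],[[0,0,0.02],0,1],[[0,0,0.026],0,1],[[0,0,0.029],0,1],[[0,0,0.031],0,1],[[0,0,0.031],0,1]]}}

```text
time: 38.3
tool_pos: [0.4749, -0.345, 0.129]
ee_rot: [-3.138, 0.003, 3.103]
wrist_force: [-1.5, 1.8, 10.3]
width: 0.0002
finger_force: 4.8
```

Call:
{"op": "carry_out", "data": {"steps": [[[0,0,0.002],0,1],[[0,0,0.004],0,1],[[0,0,0.005],0,1],[[0,0,0.005],0,1]]}}

```text
time: 38.8
tool_pos: [0.4749, -0.345, 0.1246]
ee_rot: [-3.138, 0.004, 3.103]
wrist_force: [-2.2, 1.2, 10.9]
width: 0.0006
finger_force: 5.6
```

Call:
{"op": "carry_out", "data": {"steps": [[[0,0,0.001],0,1],[[0,0,0.002],0,1],[[0,0,0.002],0,1]]}}

```text
time: 39.17
tool_pos: [0.475, -0.3451, 0.1237]
ee_rot: [-3.138, 0.004, 3.103]
wrist_force: [-4.4, 2.9, 13.3]
width: 0.0004
finger_force: 7.1
```

Call:
{"op": "carry_out", "data": {"steps": [[[0,0,-0.02],0,1],[[0,0,-0.038],0,1],[[0,0,-0.038],0,1],[[0,0,-0.03],0,1],[[0,0,-0.022],0,1],[[0,0,-0.014],0,1],[[0,0,-0.007],0,1],[[0,0,-0.002],0,1],[[0,0,0],0,1],[[0,0,0],0,1]]}}

```text
time: 40.42
tool_pos: [0.4743, -0.3441, 0.1235]
ee_rot: [-3.14, 0.002, 3.103]
wrist_force: [-5.9, 5.1, 21.3]
width: 0.0001
finger_force: 10.7
```

Call:
{"op": "carry_out", "data": {"steps": [[[0,0,0.0005],0,1],[[0,0,-0.02],0,1],[[0,0,-0.038],0,1],[[0,0,-0.038],0,1],[[0,0,-0.028],0,1],[[0,0,-0.018],0,1],[[0,0,-0.008],0,1],[[0,0,-0.002],0,1],[[0,0,0],0,1],[[0,0,0],0,1]]}}

```text
time: 41.68
tool_pos: [0.4745, -0.3443, 0.1235]
ee_rot: [-3.139, 0.002, 3.103]
wrist_force: [-5.1, 4.8, 22.6]
width: 0.0004
finger_force: 11.2
```

Call:
{"op": "carry_out", "data": {"steps": [[[0,0,-0.03],0,1],[[0,0,-0.076],0,1],[[0,0.04,-0.076],-0.5,0.15],[[0,0.082,-0.076],-1.11,0.15],[[0,0.082,-0.076],-1.11,0.15],[[0,0.082,-0.076],-1.11,0.15]]}}

```text
time: 42.42
tool_pos: [0.477, -0.2622, 0.1929]
ee_rot: [3.14, -0.002, -2.987]
wrist_force: [0.3, -0.5, 0.1]
width: 0.0372
finger_force: 0.0
```

Run:
```python
from h import *
o=robot.get_obs();print(o['time'],o['tool_pos'],o['ee_rot'],o['width'])
b=snap('wrist','w5.png');P=cloud(b);z=P[...,2]
m=(z>.1445-.006)&(z<.152)&(abs(P[...,1]+.344)<.03)&(abs(P[...,0]-.474)<.03);q=P[m];print('pump top',len(q),np.median(q,0) if len(q) else 0)
for c in((.4771,-.2616),(.4707,-.4252)):
    m=(np.hypot(P[...,0]-c[0],P[...,1]-c[1])<.03)&(z>.119)&(z<.135);q=P[m]
    if len(q)>20:print('dial',len(q),cv2.minAreaRect(q[:,:2].astype(np.float32)),np.median(q[:,2]))
```

```text
42.425 [ 0.47698056 -0.26223008  0.19287284] [ 3.14040062e+00 -2.16832220e-03 -2.98702845e+00] 0.03718064131448919
pump top 1634 [ 0.47065295 -0.34178457  0.14565993]
dial 568 ((0.4757406413555145, -0.2607773244380951), (0.04022131860256195, 0.012480161152780056), 8.580501556396484) 0.12571342274003844
dial 733 ((0.46954798698425293, -0.4243793487548828), (0.013074517250061035, 0.04143509641289711), 77.99079132080078) 0.12542219552446704
```

View pics/w5.png

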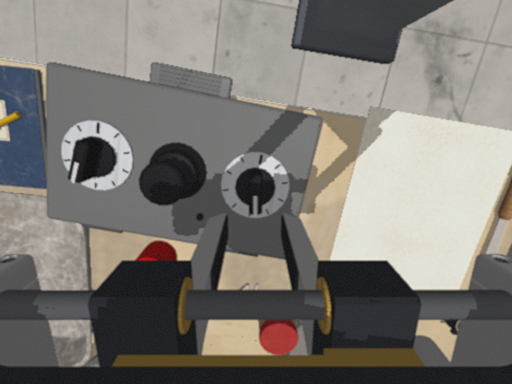

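The wrist view shows the left dial at (255,190) between the fingers, its white line pointing to the rear. The right dial is at (95,158), and the pump head at (170,175) is up. Now I'll grip the left dial.

Call:
{"op": "carry_out", "data": {"steps": [[[0,0,0.03],0,0.15],[[0,0,0.06],0,0.15],[[0,0,0.08],0,0.15],[[0,0,0.089],0,0.15],[[0,0,0.089],0,0.15],[[0,0,0.089],0,1],[[0,0,0.089],0,1],[[0,0,0.089],0,1]]}}

```text
time: 43.48
tool_pos: [0.4777, -0.2617, 0.1064]
ee_rot: [3.141, 0.001, -2.986]
wrist_force: [-1.2, 8.2, 6.2]
width: 0.0132
finger_force: 4.1
```

Call:
{"op": "carry_out", "data": {"steps": [[[0,0,0],1,1],[[0,0,0],2,1],[[0,0,0],3,1],[[0,0,0],4,1],[[0,0,0],5,1],[[0,0,0],6,1],[[0,0,0],7,1],[[0,0,0],8,1],[[0,0,0],8.29,1],[[0,0,0],8.29,1]]}}

```text
time: 44.72
tool_pos: [0.4762, -0.2637, 0.1064]
ee_rot: [-3.139, 0.003, 1.849]
wrist_force: [-4.3, -3.9, 2.3]
width: 0.0128
finger_force: 30.0
```

Call:
{"op": "carry_out", "data": {"steps": [[[0,0,0],8.29,0.6],[[0,0,0],8.29,0.15]]}}

```text
time: 44.98
tool_pos: [0.4776, -0.2623, 0.1059]
ee_rot: [3.141, 0.0, 1.469]
wrist_force: [0.1, 0.6, -0.6]
width: 0.0255
finger_force: 0.0
```

I left the turn value in that release call by mistake, so the tool began to turn as the fingers opened. I'll lift off and read the dial again.

Call:
{"op": "carry_out", "data": {"steps": [[[0,0,0],0,0.15],[[0,0,-0.03],0,0.15],[[0,0,-0.09],0,0.15],[[0,0,-0.09],0,0.15]]}}

```text
time: 45.48
tool_pos: [0.4802, -0.2637, 0.2021]
ee_rot: [3.131, 0.006, 1.479]
wrist_force: [0.1, -0.2, 0.0]
width: 0.0399
finger_force: 0.0
```

```bash
cat > dials.py <<'E'
from h import *
o=robot.get_obs();print(o['time'],o['tool_pos'],o['ee_rot'],o['width'])
b=snap('wrist','w%d.png'%(o['time']*100));P=cloud(b);z=P[...,2]
print(np.median(z[(z>.083)&(z<.096)]), np.median(z[(z>.138)&(z<.152)]))
for c in((.4771,-.2616),(.4707,-.4252)):
    m=(np.hypot(P[...,0]-c[0],P[...,1]-c[1])<.03)&(z>.119)&(z<.135);q=P[m]
    if len(q)>20:
        (x,y),(w,h),a=cv2.minAreaRect(q[:,:2].astype(np.float32)); a=a if w>h else a+90
        g=b['image'].mean(2); mm=m&(g>110); print('dial',len(q),(x,y),(w,h),'axis deg',a,'reading deg mod 180',(177.82-a)%180,'white side',(P[mm].mean(0)[:2]-np.array([x,y])).round(4))
E
python3 dials.py
```

```text
45.475 [ 0.48023244 -0.2637287   0.2020957 ] [3.13069656 0.00579743 1.47868049] 0.039871189750657364
0.08989337938097625 0.14554691286333582
dial 544 (0.47645628452301025, -0.2612382173538208) (0.01306365616619587, 0.04079412668943405) axis deg 105.82100296020508 reading deg mod 180 71.99899703979492 white side [ 0.0025 -0.0101]
dial 445 (0.47025811672210693, -0.4246779680252075) (0.014764934778213501, 0.04073536396026611) axis deg 167.52640533447266 reading deg mod 180 10.293594665527337 white side [ 0.0098 -0.0026]
```

Call:
{"op": "carry_out", "data": {"steps": [[[-0.03,0.002,0],1,0.15],[[-0.07,0.004,0],2,0.15],[[-0.11,0.006,0],3,0.15],[[-0.145,0.008,0],4,0.15],[[-0.1627,0.0091,0],5,0.15],[[-0.1627,0.0091,0],6,0.15],[[-0.1627,0.0091,0],7,0.15],[[-0.1627,0.0091,0],8,0.15],[[-0.1627,0.0091,0],9,0.15],[[-0.1627,0.0091,0],9.67,0.15]]}}

```text
time: 46.78
tool_pos: [0.4704, -0.4242, 0.193]
ee_rot: [-3.139, 0.003, -0.215]
wrist_force: [-0.2, -0.0, -0.1]
width: 0.0399
finger_force: 0.0
```

Call:
{"op": "carry_out", "data": {"steps": [[[0,0,0],0,0.15],[[0,0,0.03],0,0.15],[[0,0,0.05],0,0.15]]}}

```text
time: 47.15
tool_pos: [0.4704, -0.4243, 0.1431]
ee_rot: [-3.14, 0.002, -0.209]
wrist_force: [0.5, -0.6, 0.3]
width: 0.0399
finger_force: 0.0
```

Call:
{"op": "carry_out", "data": {"steps": [[[0,0,0.02],0,0.15],[[0,0,0.033],0,0.15],[[0,0,0.037],0,0.15],[[0,0,0.037],0,1],[[0,0,0.037],0,1],[[0,0,0.037],0,1],[[0,0,0.037],0,1]]}}

```text
time: 48.02
tool_pos: [0.4712, -0.4259, 0.1096]
ee_rot: [3.14, -0.002, -0.213]
wrist_force: [0.6, -1.9, 0.4]
width: 0.0128
finger_force: 30.0
```

Call:
{"op": "carry_out", "data": {"steps": [[[0,0,0],-1,1],[[0,0,0],-2,1],[[0,0,0],-3,1],[[0,0,0],-4,1],[[0,0,0],-5,1],[[0,0,0],-6,1],[[0,0,0],-7,1],[[0,0,0],-8,1],[[0,0,0],-8.18,1],[[0,0,0],-8.18,1]]}}

```text
time: 49.28
tool_pos: [0.47, -0.4237, 0.1096]
ee_rot: [-3.139, -0.002, 1.214]
wrist_force: [-4.8, 4.1, 4.5]
width: 0.0129
finger_force: 30.0
```

Call:
{"op": "carry_out", "data": {"steps": [[[0,0,0],0,0.6],[[0,0,0],0,0.15],[[0,0,0],0,0.15],[[0,0,-0.03],0,0.15],[[0,0,-0.09],0,0.15],[[0,0,-0.12],0,0.15],[[0,0,-0.12],0,0.15]]}}

```text
time: 50.15
tool_pos: [0.4721, -0.4262, 0.2323]
ee_rot: [3.135, 0.003, 1.215]
wrist_force: [0.8, -0.1, -0.1]
width: 0.0402
finger_force: 0.0
```

```bash
python3 dials.py; ls -t pics|head -1
```

```text
50.15 [ 0.47206002 -0.42621836  0.23225461] [3.13498092 0.00338042 1.21465651] 0.040245071224282884
0.08996363403502207 0.14563425924910842
dial 686 (0.4767916798591614, -0.2618086040019989) (0.012880806811153889, 0.040494002401828766) axis deg 105.88109302520752 reading deg mod 180 71.93890697479247 white side [ 0.0017 -0.0062]
dial 430 (0.47053292393684387, -0.4238053858280182) (0.039475567638874054, 0.012895052321255207) axis deg 69.59686279296875 reading deg mod 180 108.22313720703124 white side [0.003  0.0078]
w5015.png
```

View pics/w5015.png

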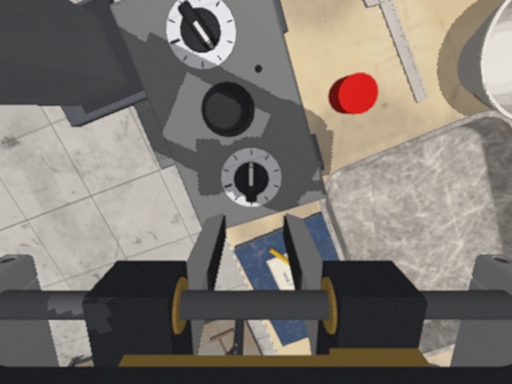

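The right dial at (251,180) points three ticks clockwise of the tab side. The left dial at (200,30) points at 7, and the pump at (228,108) is up. The gripper touches nothing, so I'm handing in.

```bash
python3 -c "
from h import *
print(robot.close_job())"
```

```text
the job is handed in; nothing more can be done
None
```

I handed the job in with all four specimens standing in the curing box, the lid shut, three full pump strokes done, and the dials measured at 7 (left) and 3 (right); no verdict came back.

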